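# Load the free bay of a two-bay rapid-test reader

## Robot

A 6-joint arm with a two-finger parallel gripper is mounted at the origin on the work surface. World frame = base frame: x ahead of the robot, y to its left, z up, the work surface at z = 0. Lengths are in mm, angles in degrees, forces in N, time in s.
With the tool pointing down it reaches from about 350 to 850 mm from the base axis. Payload 8.1 kg.
Tool frame: the origin (TCP) lies on the centre line of the jaws, within the pads' length; the fingertips stand 19 mm ahead of it and the grasp point (between the pads) is the TCP (r.tip_reach is the z of the fingertips in the tool frame, in mm); z points along the fingers, y is the line along which they close (so a half turn about z gives the same grasp; the last joint's range is limited). The gripper opens to 85 mm and grips with 20 to 120 N. Pads are 22 mm wide; open, the fingers measure 114 mm over their backs; the gripper's body (76 mm by 85 mm) begins 54 mm behind the grasp point. The pads swing forward as they close: fully open they stand 13 mm farther back than shut.
Start: joints at [-79.435, 7.471, 85.268, -0, 87.261, -4.893], TCP at [159.943, -578.294, 250.292] pointing down, gripper open.
Joint ranges: [-169.43, 169.43], [-51.17, 129.36], [1.28, 143.12], [-76.62, 256.62], [0, 156.53], [-152.29, 152.29]. Speed limits (degrees/s): [136.94, 136.94, 159.86, 180, 180, 180].

## Interface

Orientations are given as [roll, pitch, yaw] about the fixed x, y, z axes, in that order (R = Rz(yaw) Ry(pitch) Rx(roll)).
In Python, from bench import r gives the robot as it stands. The module is installed in compiled form; this text tells all that it offers.
- The arm moves only by the shell command python3 -m handwheel 'ROWS' [FORCE]. ROWS is JSON, a list of rows, each a list of 7 numbers: the shift along the tool's x, y, z in m, then the turn, a rotation vector about the tool's x, y, z in degrees, then the finger opening in m, from 0 to 0.0854. In form: [[tx, ty, tz, ax, ay, az, claw], ...]. A call has 1 to 8 rows; each row shifts and turns the commanded pose from where the row before left it, along the tool's axes as they then stand; what a row does not reach is not made up. A row lasts 1/12 s, in which the tool goes at most 41.7 mm and 7.16 degrees, less where a joint would pass 70% of its speed; a pose out of reach is approached as far as the arm can. A call with a gripper value outside its range is refused whole. The fingers move at their own pace and stop on an object; FORCE is the grip in N (left out, the last holds). Time passes only in rows, so rows that do not move let the fingers close. It gives the time, the measured TCP pose, the force, the opening and the grip force at its end, in the units of the state.
- r.sense(): the state, without advancing time (a new reading comes with each control period).
- r.snapshot(name): name is "scene" or "side" or "wrist"; returns (picture, depth): 480x640x3 uint8, blue, green, red; 480x640 float32, mm along the optical axis (not along the pixel's ray), 0 where there is no reading.
- r.calibration(name): a dict with "vfov" (degrees; the focal length in pixels is half the picture's height over the tangent of half this angle, whatever the lens; pixels are square), "cx", "cy" (the principal point, pixels), "rvec" (rotation vector, rad) and "tvec" (3), from world to camera coordinates, as OpenCV has them; the wrist camera has in their place "tool_from_camera" (4x4, takes a point from camera to tool coordinates, whose origin is the TCP and whose axes are the flange's). Camera axes: x right, y down, z forward; pixel columns grow to the right and rows downward; lengths in mm; the calibration is good to about 2 mm. A picture is of the moment at which its call begins: read the wrist's pose just before it. calibration takes no time and is no camera call.
- r.hand_in(): hands the job in; it is judged then, once.
The state is a dict: "time": time; "joint_pos": joint angles; "qd": joint speeds; "joint_efforts": joint torques, N m; "tool_pos": TCP position; "tcp_rot": TCP orientation; "ft_force": force on the tool from outside, world axes, zero at the start; "wrist_torque": the same for the moment, N m; "finger_gap": finger opening in mm; "grip_force": force on a finger pad.
Only numpy, scipy, OpenCV 4.12 (cv2) and the standard library are available. Lean on these libraries where they do the work, as an engineer would, in place of code of your own. Each camera call takes 0.05 s, during which the arm holds its last target. There are 200 camera calls.

## Task

One bay of the test reader is already busy with a running test and the other is free. Take the new test from the blue pad, lay it flat in the free bay's nest, its blue end at the nest's blue end, let go, and then shut that bay's cover fully. Leave the running test and its open cover as they are, and do not disturb the used test or the two specimen pots.

Things in the scene. Friction and masses are not known exactly. Their poses are not given: they have to be found in the camera images.
- reader: A low white two-bay test reader, fixed, 200 mm deep (x), 350 mm wide (y), its flat deck 50 mm above the bench; origin under its centre on the bench. x points from its front (towards the robot) to its back, y to its left bay. Two like bays at y = +85 mm (left) and -85 mm (right). Behind each nest (x = 72 to 96 mm) a grey hinge block stands 18 mm over the deck.
- nest_left (a point): Centre of the left nest's floor (the deck, 50 mm above the bench, 10 mm in front of the reader's centre); axes as the reader's. Inside 80 mm (x) by 32 mm (y), between lips 5 mm high, 4 mm thick: across each end and 22 mm along the sides at each corner; the middle 36 mm of both long sides is open for fingers. The front (-x) lips are blue, the back ones grey.
- nest_right (a point): The same for the right bay.
- nest_left_blue (a point): On the floor of the left nest, 30 mm from its centre towards the blue (front, -x) end: where the middle of a test's blue end belongs.
- nest_right_blue (a point): The same for the right nest.
- hinge_left (a point): Middle of the left cover's hinge axis, 70 mm above the bench, 90 mm behind the nest's centre; axes as the reader's; the axis runs along the reader's y. The shut cover extends from it along -x, its underside level with the axis and its top 6 mm above; opening swings the front edge up and back over +x.
- hinge_right (a point): The same for the right cover.
- cover_left (a joint): A flat clear cover with a grey frame, 140 mm from hinge to front edge, 120 mm wide, 6 mm thick, over the left bay (robot's view). Joint value in rad: 0 shut (level, on its stop), about 1.5 upright, 1.9 fully open; it starts standing open. A friction hinge holds it at any angle; a push of about 2 N near its front edge moves it.
- cover_right (a joint): A flat clear cover with a grey frame, 140 mm from hinge to front edge, 120 mm wide, 6 mm thick, over the right bay (robot's view). Joint value in rad: 0 shut (level, on its stop), about 1.5 upright, 1.9 fully open; it starts standing open. A friction hinge holds it at any angle; a push of about 2 N near its front edge moves it.
- tab_left (a point): Middle of the outer (top when shut) face of the orange tab, 20 mm by 44 mm by 6 mm, on the left cover's front edge, 150 mm from the hinge axis; the tab ends at 160 mm.
- tab_right (a point): The same on the right cover.
- ready_light: A green lit window, 56 mm by 16 mm, flush in the floor of the free nest (left or right, changes from start to start); it is not an obstacle. Origin at the nest's centre.
- test_running: A rapid-test cassette like the new one, with one red line in its window, lying in the busy nest (left or right, changes from start to start). Origin under its centre.
- test_new: The new rapid-test cassette, loose: a white plastic plate 74 mm (x) by 26 mm (y) by 9 mm high, about 20 g, the 16 mm at its -x end blue, an empty grey window on top. It lies window up near the middle of the pad, its blue end roughly towards the robot, turned up to 75 degrees either way. Origin under its centre.
- test_new_blue (a point): Middle of the blue end's underside, 30 mm from the new test's centre (-x).
- pad: A thin flat blue pad fixed on the bench, 150 mm by 140 mm by 3 mm, left or right of the reader; the new test lies on it. Origin under its centre.
- used_dish: An open steel dish fixed on the bench, 130 mm by 110 mm, 22 mm high, on the other side of the reader from the pad; the used test lies in it. Origin under its centre.
- test_used: A used test with a black end and two red lines, lying in the dish; not wanted. Origin under its centre.
- pot_red: Specimen pot with a red cap, 42 mm across, 60 mm high, standing behind to the left; to be left alone. Origin under its centre.
- pot_yellow: Specimen pot with a yellow cap, 42 mm across, 60 mm high, standing behind to the right; to be left alone. Origin under its centre.
Not all that is in view belongs to the job. Leave any green look-alike of the test_running alone. What is shaped like the test_new but yellow is not meant.

How it is judged (in metres and radians):
On the way, in this order (a step that is already met when the one before it is completed fails the run):
1. the new test lies flat in the free nest, blue end at the blue end, let go, that bay's cover still open (((horizontal distance between test_running and nest_left below 0.03 m and horizontal distance between test_new and nest_right below 0.007 m and horizontal distance between test_new_blue and nest_right_blue below 0.008 m and z of test_new in the frame of nest_right between -0.003 and 0.003 m and angle between test_new's own z axis and vertical below 0.06 rad and contact force between the fingers and test_new below 0.1 N and value of joint cover_right above 0.7 rad) or (horizontal distance between test_running and nest_right below 0.03 m and horizontal distance between test_new and nest_left below 0.007 m and horizontal distance between test_new_blue and nest_left_blue below 0.008 m and z of test_new in the frame of nest_left between -0.003 and 0.003 m and angle between test_new's own z axis and vertical below 0.06 rad and contact force between the fingers and test_new below 0.1 N and value of joint cover_left above 0.7 rad))), for 0.2 s.
2. the cover of that bay is shut (((horizontal distance between test_running and nest_left below 0.03 m and value of joint cover_right below 0.06 rad) or (horizontal distance between test_running and nest_right below 0.03 m and value of joint cover_left below 0.06 rad))), for 0.2 s.
At the end, for the whole second after the job is handed in: The new test lies at rest and flat in the nest that was free (centre within 7 mm, blue end within 8 mm of its place, on the floor within 3 mm), released, with that bay's cover shut (below 0.06 rad); the running test lies in its own bay, whose cover still stands open (above 1.3 rad) (((horizontal distance between test_running and nest_left below 0.03 m and horizontal distance between test_new and nest_right below 0.007 m and horizontal distance between test_new_blue and nest_right_blue below 0.008 m and z of test_new in the frame of nest_right between -0.003 and 0.003 m and angle between test_new's own z axis and vertical below 0.06 rad and contact force between the fingers and test_new below 0.1 N and value of joint cover_right below 0.06 rad and linear speed of test_new below 0.02 m/s and value of joint cover_left above 1.3 rad) or (horizontal distance between test_running and nest_right below 0.03 m and horizontal distance between test_new and nest_left below 0.007 m and horizontal distance between test_new_blue and nest_left_blue below 0.008 m and z of test_new in the frame of nest_left between -0.003 and 0.003 m and angle between test_new's own z axis and vertical below 0.06 rad and contact force between the fingers and test_new below 0.1 N and value of joint cover_left below 0.06 rad and linear speed of test_new below 0.02 m/s and value of joint cover_right above 1.3 rad))); the robot touches nothing.
It fails at once if the running test is shifted more than 10 mm (distance of test_running from where it was at the start of the episode above 0.01 m).
It fails at once if the busy bay's cover is moved more than 20 mm at its tab ((horizontal distance between test_running and nest_left below 0.03 m and distance of tab_left from where it was at the start of the episode above 0.02 m) or (horizontal distance between test_running and nest_right below 0.03 m and distance of tab_right from where it was at the start of the episode above 0.02 m)).
It fails at once if the used test or a specimen pot is moved more than 30 mm (distance of any of test_used, pot_red, pot_yellow from where it was at the start of the episode above 0.03 m).
It also fails if it takes over 64 s, if anything falls off the work surface, if the arm or the gripper's body presses on something with over 40 N, if the wrist force passes 120 N, or if a joint passes its speed limit or range.

## Working session

There is one attempt and no reset: what is moved stays moved. The work goes in short steps, Python scripts to look and compute and a shell command to move; the robot and the scene stay as the last step left them, time stands still between calls to the robot, and variables do not carry over. Pictures are saved under pics/ and viewed, at most 10 in all, crops included, and the job is handed in when it is done.

```bash
mkdir -p pics
cat > h.py <<'E'
import numpy as np, cv2
from scipy.spatial.transform import Rotation as R
from bench import r
def cam(name):
    c=r.calibration(name); f=240/np.tan(np.radians(c["vfov"])/2)
    if "rvec" in c:
        M=cv2.Rodrigues(np.array(c["rvec"],float))[0]; t=np.array(c["tvec"],float).ravel()
        Rw=M.T; o=-M.T@t
    else:
        s=r.sense(); T=np.array(c["tool_from_camera"]); Rt=R.from_euler('xyz',s["tcp_rot"],degrees=True).as_matrix()
        Rw=Rt@T[:3,:3]; o=Rt@T[:3,3]+np.array(s["tool_pos"])
    return f,c["cx"],c["cy"],Rw,o
def cloud(name):
    C=cam(name); p,d=r.snapshot(name); f,cx,cy,Rw,o=C
    v,u=np.mgrid[:480,:640]; P=np.stack([(u-cx)/f*d,(v-cy)/f*d,d],-1)@Rw.T+o
    P[d==0]=np.nan
    return p,d,P,C
def ray(C,u,v,z):
    f,cx,cy,Rw,o=C; k=Rw@np.array([(u-cx)/f,(v-cy)/f,1]); return o+k*(z-o[2])/k[2]
E
python3 - <<'E'
from h import *
print(r.sense())
for n in("scene","side"):
    p,d,P,C=cloud(n); cv2.imwrite(f"pics/{n}.png",p); np.savez(f"{n}.npz",p=p,d=d,P=P); print(n,C)
E
```

```text
{'time': 0.0, 'joint_pos': array([-7.94354117e+01,  7.51748539e+00,  8.53314759e+01,  1.24781086e-03,
        8.72626042e+01, -4.89390132e+00]), 'qd': array([-0.04395501,  0.07205697,  0.08128793,  0.02292054, -0.03887448,
       -0.09904339]), 'joint_efforts': array([ 2.92750432e-03, -5.69394028e+01, -5.00546014e+01,  1.18887447e-04,
        1.45796745e-02, -3.49170523e-05]), 'tool_pos': array([ 159.84522639, -577.7568575 ,  249.19858186]), 'tcp_rot': array([-1.79888948e+02, -1.07594661e-02,  1.54584184e+01]), 'ft_force': array([ 0.12378149, -0.62470043, -0.47454316]), 'wrist_torque': array([ 0.01121282, -0.00676723,  0.00529379]), 'grip_force': 0.0, 'finger_gap': 85.35456945459845}
scene (np.float64(527.1025170462844), 322.1670720845434, 241.27347035002532, array([[ 0.74384527,  0.58456851, -0.3239967 ],
       [ 0.66827695, -0.65778291,  0.34745872],
       [-0.01000606, -0.47497505, -0.87994237]]), array([ 917.05418988, -469.8271253 , 1085.14602716]))
side (np.float64(518.7092412884203), 315.42825442215127, 232.44889260734388, array([[ 0.99110075, -0.08729032,  0.10049729],
       [-0.13287292, -0.60333851,  0.78633798],
       [-0.00800581, -0.79269353, -0.60956777]]), array([  398.17610409, -1118.19952197,   908.12351315]))
```

View pics/scene.png

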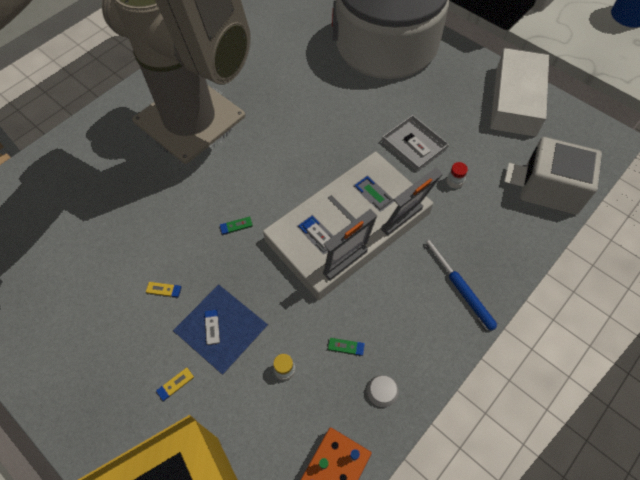

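View pics/side.png

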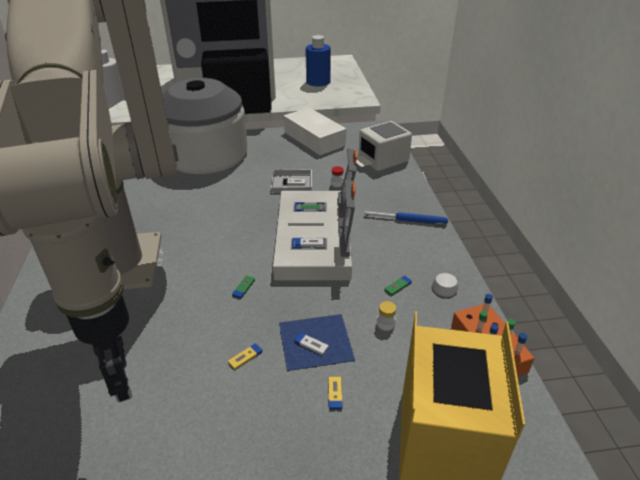

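Scene view: the free (green-lit) bay is the left one, with its light at (373,191). The running test is at (318,232), the new test on the pad at (212,327) with its blue end up, and the used test in the dish at (417,146). The side view agrees: light at (310,207), new test at (312,344), covers standing open near x≈350.

Run:
```python
from h import *
def comp(m,seed):
    n,l,s,c=cv2.connectedComponentsWithStats(m.astype(np.uint8)); 
    k=min(range(1,n),key=lambda i:np.hypot(*(c[i]-seed)) if s[i,4]>15 else 1e9); return l==k
for n,sn,sl,st in(("scene",(212,328),(374,192),(318,232)),("side",(315,346),(310,207),(308,243))):
    Z=np.load(n+".npz"); p=Z["p"]; P=Z["P"]; C=cam(n); hsv=cv2.cvtColor(p,cv2.COLOR_BGR2HSV)
    w=(hsv[...,1]<60)&(hsv[...,2]>130); g=(abs(hsv[...,0].astype(int)-60)<20)&(hsv[...,1]>100)
    o=(abs(hsv[...,0].astype(int)-10)<8)&(hsv[...,1]>150)&(P[...,2]>120)
    for nm,m,z in(("new white",comp(w,sn),12),("light",comp(g,sl),50)):
        v,u=np.nonzero(m); X=np.array([ray(C,a,b,z) for a,b in zip(u,v)])[:,:2].astype(np.float32)
        print(n,nm,len(u),cv2.minAreaRect(X), "depth med",np.nanmedian(P[m],0).round(1))
    # deck
    dk=(P[...,2]>46)&(P[...,2]<54)&(P[...,0]>350)&(P[...,0]<700)&(abs(P[...,1])<350)&w
    X=P[dk][:,:2].astype(np.float32); print("deck",len(X),cv2.minAreaRect(X),np.median(P[dk][:,2]))
    l=cv2.connectedComponentsWithStats(o.astype(np.uint8))
    for i in range(1,l[0]):
        if l[2][i,4]>10: print(" tab",l[3][i].round(),l[2][i,4],np.nanmedian(P[l[1]==i],0).round(1))
```

```text
scene new white 253 ((488.9459228515625, -359.8831787109375), (24.724300384521484, 58.91071701049805), 51.77189636230469) depth med [ 489.2 -359.1   12.8]
scene light 121 ((540.2642822265625, 114.84953308105469), (14.547750473022461, 53.7124137878418), 82.76237487792969) depth med [541.4 113.7  51.8]
deck 5763 ((537.9885864257812, 29.294540405273438), (348.2588806152344, 199.9671630859375), 82.02210998535156) 50.64665737619589
 tab [422. 186.] 81 [664.9  91.9 225.3]
 tab [353. 229.] 102 [627.9 -72.8 227.6]
side new white 234 ((488.76104736328125, -361.7550354003906), (27.191869735717773, 59.43700408935547), 51.478580474853516) depth med [ 488.2 -360.3   11.1]
side light 41 ((540.438232421875, 113.55401611328125), (15.284104347229004, 52.372615814208984), 81.69749450683594) depth med [541.2 113.5  49.9]
deck 3628 ((537.34619140625, 25.8262939453125), (350.8973693847656, 198.69615173339844), 81.90711212158203) 49.25663445434208
 tab [355. 156.] 20 [660.5  85.3 221.4]
 tab [353. 190.] 30 [622.6 -82.8 225.1]
```

```bash
python3 -m handwheel '[[0.0371,-0.0128,0.004,0,0,0,0.085],[0.0371,-0.0128,0.004,0,0,0,0.085],[0.0371,-0.0128,0.004,0,0,0,0.085],[0.0371,-0.0128,0.004,0,0,0,0.085],[0.0371,-0.0128,0.004,0,0,0,0.085],[0.0371,-0.0128,0.004,0,0,0,0.085],[0.0371,-0.0128,0.004,0,0,0,0.085],[0.0371,-0.0128,0.004,0,0,0,0.085]]' 20 && python3 -m handwheel '[[0.0371,-0.0128,0.004,0,0,0,0.05],[0.0371,-0.0128,0.004,0,0,0,0.05],[0,0,0,0,0,7,0.05],[0,0,0,0,0,7,0.05],[0,0,0,0,0,7,0.05],[0,0,0,0,0,7,0.05],[0,0,0,0,0,7,0.05],[0,0,0,0,0,7,0.05]]' && python3 -m handwheel '[[0,0,0,0,0,6,0.05],[0,0,0,0,0,6,0.05],[0,0,0,0,0,0,0.05],[0,0,0,0,0,0,0.05]]'
python3 - <<'E'
from h import *
p,d,P,C=cloud("wrist"); cv2.imwrite("pics/w1.png",p); np.savez("w1.npz",p=p,d=d,P=P)
print(r.tip_reach,C,r.calibration("wrist")["tool_from_camera"])
E
```

```text
time: 0.77
tool_pos: [419.9, -398.9, 217.7]
tcp_rot: [-180.0, 0.0, 15.5]
ft_force: [0.5, -0.9, -1.0]
finger_gap: 85.2
grip_force: 0.0
time: 1.43
tool_pos: [483.2, -355.7, 209.6]
tcp_rot: [-180.0, 0.1, -26.9]
ft_force: [0.3, 0.6, 1.3]
finger_gap: 49.8
grip_force: 0.0
time: 1.77
tool_pos: [483.2, -355.9, 209.8]
tcp_rot: [-180.0, 0.1, -38.4]
ft_force: [-0.2, -0.7, -0.4]
finger_gap: 50.0
grip_force: 0.0
19.0 (np.float64(411.23224040091503), 317.67449523725986, 246.13282865691485, array([[-6.20669444e-01, -7.42559168e-01, -2.51744559e-01],
       [-7.84072342e-01,  5.87830561e-01,  1.99212938e-01],
       [ 5.57518504e-05,  3.21031329e-01, -9.47068573e-01]]), array([ 547.17001731, -406.3335782 ,  333.27822467])) [[-1.69125052e-04 -9.47358996e-01 -3.20173242e-01  8.13805074e+01]
 [ 9.99999981e-01 -1.91632257e-04  3.87899157e-05 -1.31150496e-01]
 [-9.81034965e-05 -3.20173229e-01  9.47359010e-01 -1.23550380e+02]
 [ 0.00000000e+00  0.00000000e+00  0.00000000e+00  1.00000000e+00]]
```

View pics/w1.png

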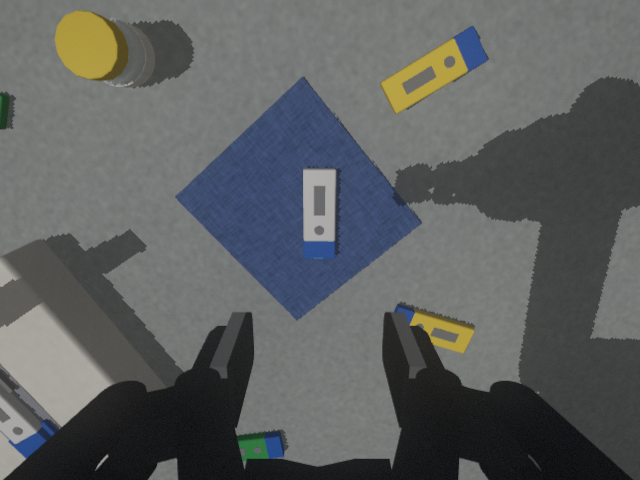

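The wrist view shows the new test at (319,213), aligned with the picture's columns, with its blue end at (319,250) on the gripper side. No adjacent object is in the fingers' way.

Run:
```python
from h import *
Z=np.load("w1.npz"); p=Z["p"]; P=Z["P"]; C=cam("wrist"); hsv=cv2.cvtColor(p,cv2.COLOR_BGR2HSV)
m=np.zeros((480,640),bool); m[165:265,298:342]=1
gray=p.max(2); w=m&(gray>115)
v,u=np.nonzero(w); X=np.array([ray(C,a,b,12) for a,b in zip(u,v)])[:,:2].astype(np.float32)
q=cv2.minAreaRect(X); print(q, np.nanmedian(P[w],0))
s=r.sense(); yaw=np.radians(s["tcp_rot"][2]); 
Rt=R.from_euler('xyz',s["tcp_rot"],degrees=True).as_matrix()
print("in tool", (((np.column_stack([cv2.boxPoints(q),[12]*4])-s["tool_pos"])@Rt)).round(1))
```

```text
((480.6855163574219, -355.610107421875), (34.86073303222656, 82.45233917236328), 52.46404266357422) [ 481.23103769 -354.68858159   12.04192953]
in tool [[-43.   19.4 197.9]
 [ 39.4  18.2 197.9]
 [ 38.9 -16.6 197.9]
 [-43.5 -15.5 197.9]]
```

Run:
```python
from h import *
Z=np.load("w1.npz"); p=Z["p"]; C=cam("wrist"); s=r.sense()
Rt=R.from_euler('xyz',s["tcp_rot"],degrees=True).as_matrix()
print("sat rows", p[215,296:344:2].tolist()); print(p[160:266:3,310].tolist())
m=np.zeros((480,640),bool); m[160:270,295:345]=1; w=m&(p.min(2)>100)
v,u=np.nonzero(w); X=np.array([ray(C,a,b,12) for a,b in zip(u,v)])
L=(X-s["tool_pos"])@Rt; q=cv2.minAreaRect(L[:,:2].astype(np.float32)); print(q)
```

```text
sat rows [[109, 76, 62], [107, 76, 63], [109, 76, 63], [113, 78, 64], [165, 166, 166], [170, 171, 173], [171, 173, 173], [171, 173, 174], [170, 172, 173], [142, 142, 143], [138, 138, 138], [139, 138, 139], [137, 138, 138], [137, 137, 137], [137, 137, 137], [169, 171, 170], [170, 171, 171], [168, 169, 171], [168, 170, 171], [142, 143, 144], [73, 55, 49], [68, 52, 44], [108, 75, 62], [110, 78, 62]]
[[118, 84, 67], [107, 75, 60], [98, 66, 54], [127, 127, 128], [173, 174, 174], [171, 173, 174], [171, 172, 172], [171, 173, 174], [171, 172, 173], [171, 173, 173], [171, 171, 174], [172, 173, 174], [171, 172, 174], [170, 172, 173], [172, 173, 175], [169, 171, 173], [170, 171, 172], [171, 172, 174], [169, 171, 172], [171, 172, 173], [171, 173, 173], [170, 171, 172], [171, 173, 173], [170, 172, 172], [170, 171, 172], [169, 171, 172], [169, 172, 172], [146, 111, 95], [141, 79, 46], [141, 81, 47], [142, 80, 48], [142, 81, 50], [142, 81, 47], [115, 78, 63], [112, 76, 63], [108, 75, 59]]
((6.662082672119141, 0.8822641372680664), (58.773014068603516, 25.448457717895508), 0.6433994174003601)
```

```bash
python3 -m handwheel '[[-0.0015,0.001,0.03,0,0,0.6,0.05],[0,0,0.035,0,0,0,0.05],[0,0,0.035,0,0,0,0.05],[0,0,0.035,0,0,0,0.05],[0,0,0.03,0,0,0,0.05],[0,0,0.012,0,0,0,0.05],[0,0,0.006,0,0,0,0.05],[0,0,0.002,0,0,0,0.05]]' && python3 -m handwheel '[[0,0,0,0,0,0,0.04],[0,0,0,0,0,0,0.03],[0,0,0,0,0,0,0.02],[0,0,0,0,0,0,0.02],[0,0,0,0,0,0,0.02],[0,0,0,0,0,0,0.02]]' 25
```

```text
time: 2.48
tool_pos: [481.4, -355.7, 24.9]
tcp_rot: [-180.0, 0.1, -39.1]
ft_force: [-0.0, -0.2, 1.5]
finger_gap: 50.4
grip_force: 0.0
time: 2.98
tool_pos: [483.1, -357.2, 27.9]
tcp_rot: [180.0, -0.2, -39.1]
ft_force: [-1.5, -0.1, 7.4]
finger_gap: 24.7
grip_force: 24.8
```

```bash
python3 -m handwheel '[[0,0,-0.01,0,0,0,0.02],[0,0,-0.02,0,0,0,0.02],[0,0,-0.03,0,0,0,0.02],[0,0,-0.03,0,0,-6,0.02],[0,0,-0.03,0,0,-6,0.02],[0,0,-0.03,0,0,-7,0.02],[0,0,-0.03,0,0,-6,0.02],[0,0,0,0,0,-6,0.02]]'
python3 - <<'E'
from h import *
p,d,P,C=cloud("wrist"); cv2.imwrite("pics/w2.png",p)
E
```

```text
time: 3.65
tool_pos: [484.4, -358.2, 214.9]
tcp_rot: [179.6, -0.6, -7.8]
ft_force: [1.4, -0.6, 0.9]
finger_gap: 25.1
grip_force: 24.6
```

View pics/w2.png

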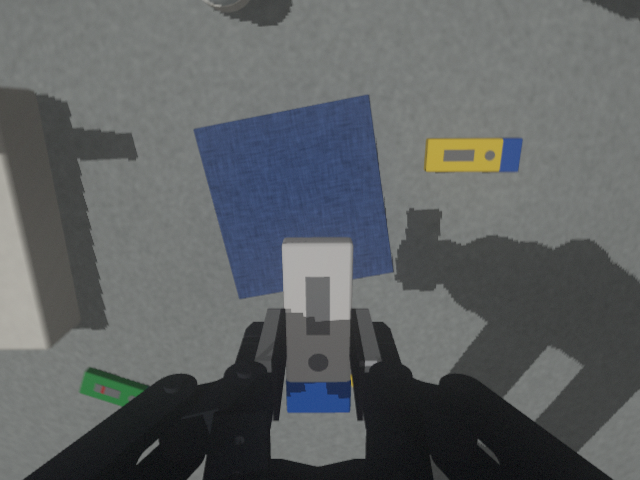

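The test is held: white end edge at row 239, blue end edge at row 411, columns about 285–352. Next I'll find its centre and tilt in tool axes.

Run:
```python
from h import *
p,d,P,C=cloud("wrist"); s=r.sense(); Rt=R.from_euler('xyz',s["tcp_rot"],degrees=True).as_matrix()
L=(P-s["tool_pos"])@Rt
m=np.zeros((480,640),bool); m[244:375,290:346]=1; m&=np.abs(L[...,2]-15)<12
A=L[m]; c,*_=np.linalg.lstsq(np.c_[A[:,:2],np.ones(len(A))],A[:,2],rcond=None); print("plane z=ax+by+c",c,np.std(A[:,2]-np.c_[A[:,:2],np.ones(len(A))]@c))
f,cx,cy,Rw,o=C
def tp(u,v):
    k=Rt.T@Rw@np.array([(u-cx)/f,(v-cy)/f,1]); oo=Rt.T@(o-s["tool_pos"]); t=(c[0]*oo[0]+c[1]*oo[1]+c[2]-oo[2])/(k[2]-c[0]*k[0]-c[1]*k[1]); return oo+t*k
col=p[:,318].astype(int); print(p[230:250:1,330].max(1).tolist(), p[374:420,330].tolist())
for q in((285,245),(351,245),(318,242),(318,380),(318,411),(288,400),(350,400)): print(q,tp(*q).round(1))
```

```text
plane z=ax+by+c [ 1.61543534e-03 -2.29968634e-03  1.28767153e+01] 0.5883122150947986
[108, 110, 107, 107, 106, 105, 105, 100, 101, 103, 107, 108, 122, 147, 162, 164, 169, 172, 174, 173] [[95, 96, 97], [96, 98, 98], [95, 96, 96], [97, 98, 97], [97, 97, 97], [98, 99, 100], [97, 99, 98], [93, 89, 87], [86, 64, 54], [79, 46, 31], [79, 47, 32], [81, 49, 33], [81, 49, 32], [80, 46, 31], [78, 44, 30], [83, 50, 35], [89, 49, 29], [112, 61, 36], [118, 65, 37], [123, 66, 38], [133, 70, 40], [141, 78, 43], [139, 76, 39], [140, 75, 40], [140, 76, 42], [140, 76, 41], [139, 75, 42], [140, 77, 42], [139, 77, 43], [140, 77, 42], [139, 77, 43], [139, 76, 42], [140, 78, 44], [138, 76, 40], [139, 77, 42], [138, 75, 40], [139, 76, 41], [137, 75, 41], [128, 88, 71], [118, 112, 107], [123, 123, 121], [124, 125, 123], [125, 127, 124], [125, 126, 122], [121, 122, 119], [119, 119, 117]]
(285, 245) [ 35.9 -11.9  13. ]
(351, 245) [36.2 11.7 12.9]
(318, 242) [37.2 -0.1 12.9]
(318, 380) [-21.1   0.5  12.8]
(318, 411) [-36.2   0.7  12.8]
(288, 400) [-30.9 -11.6  12.9]
(350, 400) [-30.6  13.7  12.8]
```

```bash
python3 -m handwheel '[[-0.0067,-0.0396,0,0,0,0,0.02],[-0.0067,-0.0396,0,0,0,0,0.02],[-0.0067,-0.0396,0,0,0,0,0.02],[-0.0067,-0.0396,0,0,0,0,0.02],[-0.0067,-0.0396,0,0,0,0,0.02],[-0.0067,-0.0396,0,0,0,0,0.02]]' && python3 -m handwheel '[[-0.0067,-0.0396,0,0,0,0,0.02],[-0.0067,-0.0396,0,0,0,0,0.02],[-0.0067,-0.0396,0,0,0,0,0.02],[-0.0067,-0.0396,0,0,0,0,0.02],[-0.0067,-0.0396,0,0,0,0,0.02],[-0.0067,-0.0396,0,0,0,0,0.02],[0,0,0,0,0,0.6,0.02],[0,0,0,0,0,0,0.02]]'
python3 - <<'E'
from h import *
p,d,P,C=cloud("wrist"); cv2.imwrite("pics/w3.png",p); np.savez("w3.npz",p=p,d=d,P=P); print(r.sense()["tool_pos"],r.sense()["tcp_rot"])
E
```

```text
time: 4.25
tool_pos: [474.1, -113.0, 204.1]
tcp_rot: [-180.0, 0.1, -8.4]
ft_force: [1.0, 1.3, -0.7]
finger_gap: 24.8
grip_force: 24.7
time: 4.92
tool_pos: [468.0, 128.0, 204.1]
tcp_rot: [180.0, 0.1, -8.7]
ft_force: [-0.0, -0.9, -0.2]
finger_gap: 25.0
grip_force: 24.7
[468.30930628 126.52597032 204.21818179] [ 1.79939345e+02  1.14553174e-01 -8.75602934e+00]
```

View pics/w3.png

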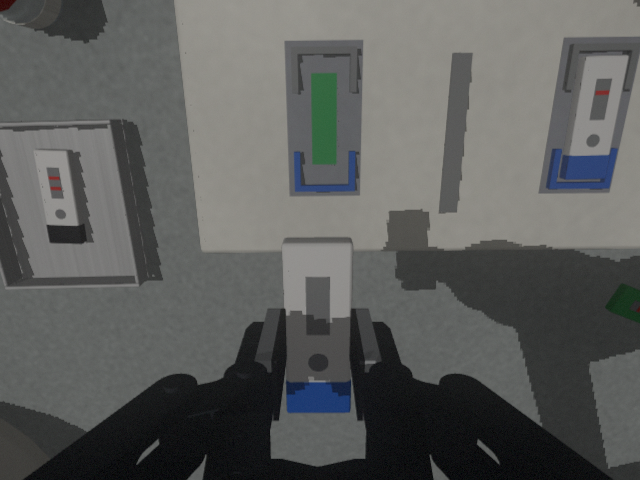

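The wrist view shows the empty left nest, its green window spanning (311–336, 72–165) and its blue lips at the bottom (rows 150–190). The test is still held as before. Now to measure the nest in tool axes.

Run:
```python
from h import *
Z=np.load("w3.npz"); p=Z["p"]; P=Z["P"]; C=cam("wrist"); s=r.sense(); Rt=R.from_euler('xyz',s["tcp_rot"],degrees=True).as_matrix()
hsv=cv2.cvtColor(p,cv2.COLOR_BGR2HSV); g=(abs(hsv[...,0].astype(int)-60)<20)&(hsv[...,1]>100); g[:,:300]=0; g[:,345:]=0; g[175:]=0
v,u=np.nonzero(g); X=np.array([ray(C,a,b,50) for a,b in zip(u,v)]); L=(X-s["tool_pos"])@Rt
print("light tool",cv2.minAreaRect(L[:,:2].astype(np.float32)),"world",X.mean(0),"depth z",np.nanmedian(P[g],0))
dk=P[60:180,200:280].reshape(-1,3); print("deck z",np.nanmedian(dk[:,2]))
# nest inner/outer corners by hand
f,cx,cy,Rw,o=C
for q in((286,41),(362,41),(291,196),(359,194)): print(q,((ray(C,*q,50)-s["tool_pos"])@Rt).round(1))
w=np.zeros((480,640),bool); w[238:382,278:358]=1; w&=(p.min(2)>85); v,u=np.nonzero(w)
X=np.array([ray(C,a,b,s["tool_pos"][2]-12.9) for a,b in zip(u,v)]); L=(X-s["tool_pos"])@Rt; print("test white",cv2.minAreaRect(L[:,:2].astype(np.float32)))
```

```text
light tool ((73.71902465820312, 3.0492472648620605), (15.052507400512695, 55.09352111816406), 89.23225402832031) world [541.19566316 111.86068542  50.        ] depth z [541.26522348 113.47202774  51.22326122]
deck z 50.01652009609694
(286, 41) [119.8 -19.9 154. ]
(362, 41) [119.8  26.4 154. ]
(291, 196) [ 23.9 -18.9 154.2]
(359, 194) [ 25.3  27.6 154.2]
test white ((8.9024658203125, -0.6682672500610352), (59.123512268066406, 29.121076583862305), 0.027023345232009888)
```

```bash
python3 -m handwheel '[[0.0362,0.0006,0,0,0,0,0.02],[0.0363,0.0007,0,0,0,0,0.02],[0,0,0.035,0,0,0,0.02],[0,0,0.035,0,0,0,0.02],[0,0,0.02,0,0,0,0.02],[0,0,0.02,0,0,0,0.02],[0,0,0,0,0,0,0.02],[0,0,0,0,0,0,0.02]]'
python3 - <<'E'
from h import *
p,d,P,C=cloud("wrist"); cv2.imwrite("pics/w4.png",p); s=r.sense(); print(s["tool_pos"],s["tcp_rot"],s["ft_force"])
E
```

```text
time: 5.63
tool_pos: [539.4, 111.9, 93.9]
tcp_rot: [179.9, 0.2, -8.9]
ft_force: [0.3, 0.3, 0.7]
finger_gap: 24.6
grip_force: 24.7
[540.83563193 112.39491158  95.68275179] [ 1.79980819e+02  3.02099739e-02 -8.88414222e+00] [ 0.88193019 -0.06842619  0.0142735 ]
```

View pics/w4.png

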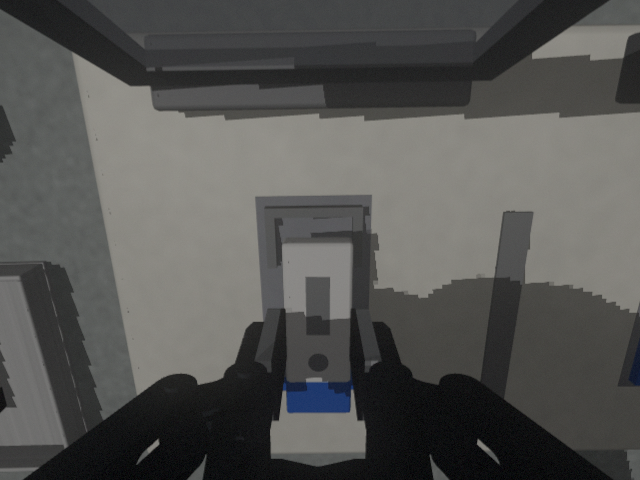

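Run:
```python
from h import *
s=r.sense(); C=cam("wrist"); h=45.0
Rt=R.from_euler('xyz',s["tcp_rot"],degrees=True).as_matrix(); print(s["tool_pos"])
for q in((256,196),(372,195),(262,300),(369,300)): print(q,((ray(C,*q,50)-s["tool_pos"])@Rt).round(1))
for q in((262,206),(368,206),(277,217),(354,217)): print("lip",q,((ray(C,*q,55)-s["tool_pos"])@Rt).round(1))
```

```text
[540.83563193 112.39491158  95.68275179]
(256, 196) [ 46.5 -26.3  45.6]
(372, 195) [46.9 22.  45.7]
(262, 300) [ -1.5 -25.9  45.7]
(369, 300) [-1.5 22.7 45.7]
lip (262, 206) [ 43.4 -23.3  40.7]
lip (368, 206) [43.4 19.9 40.7]
lip (277, 217) [ 38.7 -17.3  40.7]
lip (354, 217) [38.7 14.4 40.7]
```

```bash
python3 -m handwheel '[[-0.0016,-0.0017,0,0,0,0,0.02],[0,0,0.006,0,0,0,0.02],[0,0,0.006,0,0,0,0.02],[0,0,0.005,0,0,0,0.02],[0,0,0.003,0,0,0,0.02],[0,0,0,0,0,0,0.02],[0,0,0,0,0,0,0.02]]'
python3 - <<'E'
from h import *
p,d,P,C=cloud("wrist"); s=r.sense(); print(s["tool_pos"],s["ft_force"])
Rt=R.from_euler('xyz',s["tcp_rot"],degrees=True).as_matrix(); L=(P-s["tool_pos"])@Rt
print("deck beside, tool z",np.nanmedian(L[200:280,150:230,2]), "test top",np.nanmedian(L[250:290,295:340,2]))
cv2.imwrite("pics/w5.png",cv2.resize(p[180:430,200:440],None,fx=2,fy=2))
E
```

```text
time: 6.27
tool_pos: [539.3, 115.6, 75.1]
tcp_rot: [180.0, 0.0, -8.7]
ft_force: [0.5, -0.1, -0.0]
finger_gap: 24.9
grip_force: 24.7
[539.33204696 115.57945782  75.06173519] [ 0.40899131  0.46988074 -0.7081048 ]
deck beside, tool z 25.03049690925225 test top 15.938578640366199
```

View pics/w5.png

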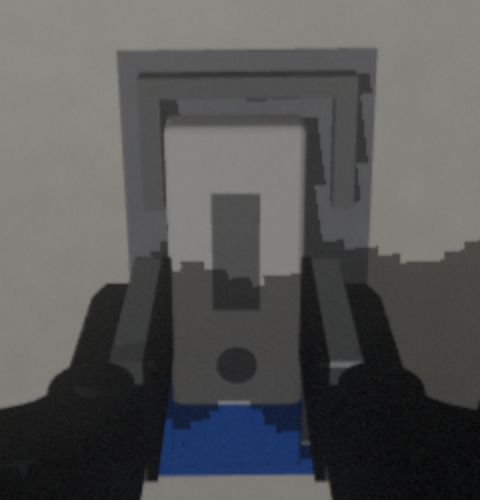

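The crop shows the test inside the nest outline but close to the left lip (test edge 165, lip about 162; on the right 303 against 332). It needs to go about 2 mm to the right (tool +y), so I'll measure that properly before lowering.

```bash
python3 -m handwheel '[[0,0,0,0,0,0,0.02]]'
python3 - <<'E'
from h import *
for i in range(2):
    p,d,P,C=cloud("wrist"); s=r.sense(); Rt=R.from_euler('xyz',s["tcp_rot"],degrees=True).as_matrix(); L=(P-s["tool_pos"])@Rt
    zd=np.nanmedian(L[200:280,150:230,2]); A=L[245:310,290:346].reshape(-1,3); zt=np.nanmedian(A[:,2])
    print("deck",zd,"top",zt,np.nanstd(A[:,2]),s["tool_pos"])
    f,cx,cy,Rw,o=C; Rc=Rt.T@Rw; oc=Rt.T@(o-s["tool_pos"])
    def tp(u,v,z): k=Rc@np.array([(u-cx)/f,(v-cy)/f,1]); return (oc+k*(z-oc[2])/k[2]).round(2)
g=p.max(2).astype(int); print("row 262",g[262,258:390:2].tolist()); print("row 272",g[272,258:390:2].tolist()); print("col 330",g[196:250:1,330].tolist())
for nm,z in(("deck",zd),("lip",zd-5),("top",zt)):
    print(nm,[tp(u,260,z)[1] for u in(262,272,278,282,284,352,356,360,366,374,384)],[tp(318,v,z)[0] for v in(204,214,222,228,240,412)])
E
```

```text
time: 6.4
tool_pos: [539.4, 115.6, 75.1]
tcp_rot: [180.0, 0.0, -8.7]
ft_force: [0.3, 0.7, -0.2]
finger_gap: 24.7
grip_force: 24.7
deck 25.06509824718728 top 15.959412187671692 0.6002446926429316 [539.38596413 115.54821317  75.13496444]
deck 25.16431064305376 top 16.03815275576661 0.6093615820237427 [539.40044439 115.56628711  75.20115549]
row 262 [134, 135, 95, 90, 89, 88, 84, 80, 81, 77, 80, 82, 88, 132, 135, 133, 133, 134, 134, 135, 132, 134, 133, 133, 133, 132, 132, 134, 132, 132, 133, 133, 133, 132, 133, 133, 132, 130, 130, 132, 131, 131, 132, 131, 131, 131, 117, 79, 53, 56, 53, 52, 89, 88, 60, 79, 77, 79, 77, 79, 85, 90, 87, 89, 125, 132]
row 272 [133, 133, 98, 91, 88, 89, 89, 80, 79, 81, 79, 80, 67, 132, 134, 132, 134, 133, 133, 133, 133, 134, 134, 134, 132, 133, 133, 133, 133, 131, 132, 133, 132, 133, 132, 134, 131, 132, 134, 131, 131, 132, 132, 132, 133, 132, 116, 73, 51, 55, 68, 71, 67, 86, 71, 77, 80, 77, 80, 78, 55, 87, 88, 90, 127, 131]
col 330 [137, 136, 137, 135, 136, 136, 135, 135, 118, 79, 90, 89, 90, 90, 87, 88, 89, 88, 90, 78, 54, 54, 65, 81, 79, 82, 81, 80, 82, 81,
[... 404 characters left out ...]
float64(33.78), np.float64(-46.03)]
lip [np.float64(-21.35), np.float64(-17.62), np.float64(-15.38), np.float64(-13.89), np.float64(-13.14), np.float64(12.22), np.float64(13.71), np.float64(15.2), np.float64(17.44), np.float64(20.43), np.float64(24.16)] [np.float64(48.86), np.float64(45.19), np.float64(42.22), np.float64(39.96), np.float64(35.38), np.float64(-41.74)]
top [np.float64(-20.75), np.float64(-17.13), np.float64(-14.95), np.float64(-13.5), np.float64(-12.78), np.float64(11.85), np.float64(13.3), np.float64(14.75), np.float64(16.93), np.float64(19.82), np.float64(23.45)] [np.float64(49.8), np.float64(46.24), np.float64(43.35), np.float64(41.16), np.float64(36.71), np.float64(-38.2)]
```

```bash
python3 -m handwheel '[[0,0,-0.0015,0,0,0,0.02],[0.0003,0.0023,0,0,0,0,0.02],[0,0,0.0015,0,0,0,0.02],[0,0,0,0,0,0,0.02],[0,0,0,0,0,0,0.02],[0,0,0,0,0,0,0.02]]'
python3 - <<'E'
from h import *
p,d,P,C=cloud("wrist"); s=r.sense(); print(s["tool_pos"],s["ft_force"])
g=p.max(2).astype(int)
for row in(232,262): print(row,g[row,254:292].tolist(),g[row,344:392].tolist())
E
```

```text
time: 7.0
tool_pos: [539.3, 113.2, 75.2]
tcp_rot: [-180.0, 0.0, -8.7]
ft_force: [0.5, 0.1, -0.2]
finger_gap: 25.0
grip_force: 24.7
[539.36225573 113.2227832   75.23404932] [-0.56006772 -0.14145937 -0.54789516]
232 [97, 92, 91, 91, 93, 90, 91, 92, 85, 84, 83, 85, 84, 83, 80, 81, 82, 82, 81, 62, 56, 57, 58, 57, 57, 56, 57, 57, 86, 90, 89, 92, 90, 89, 92, 93, 91, 89] [89, 88, 91, 91, 89, 89, 89, 88, 88, 89, 89, 89, 89, 89, 87, 84, 65, 77, 81, 80, 79, 80, 80, 81, 80, 80, 78, 80, 61, 55, 87, 90, 88, 87, 89, 91, 91, 127, 132, 132, 133, 132, 133, 133, 134, 133, 132, 133]
262 [135, 112, 92, 90, 89, 90, 91, 92, 89, 91, 84, 81, 81, 82, 82, 81, 81, 79, 81, 83, 74, 54, 57, 54, 54, 57, 57, 57, 99, 128, 133, 133, 137, 134, 133, 136, 135, 135] [134, 134, 133, 133, 134, 130, 119, 105, 89, 58, 54, 54, 55, 55, 53, 57, 71, 76, 80, 80, 81, 79, 80, 79, 78, 79, 78, 59, 68, 70, 71, 70, 70, 70, 87, 99, 127, 133, 133, 132, 132, 133, 133, 132, 132, 132, 132, 132]
```

Centred now: 8–9 px of gap on either side. Release and rise.

```bash
python3 -m handwheel '[[0,0,0.0003,0,0,0,0.03],[0,0,0,0,0,0,0.036],[0,0,0,0,0,0,0.04],[0,0,0,0,0,0,0.04],[0,0,0,0,0,0,0.04]]' && python3 -m handwheel '[[0,0,-0.01,0,0,0,0.04],[0,0,-0.02,0,0,0,0.04],[0,0,-0.035,0,0,0,0.04],[0,0,-0.035,0,0,0,0.04],[-0.03,0,-0.03,0,0,0,0.04],[-0.04,0,0,0,0,0,0.04],[0,0,0,0,0,0,0.02],[0,0,0,0,0,0,0]]'
python3 -m handwheel '[[0,0,0,0,0,0,0],[0,0,0,0,0,0,0]]'
python3 - <<'E'
from h import *
p,d,P,C=cloud("wrist"); cv2.imwrite("pics/w6.png",p); np.savez("w6.npz",p=p,P=P)
Z,dd,Q,C2=cloud("scene"); hsv=cv2.cvtColor(Z,cv2.COLOR_BGR2HSV)
o=(abs(hsv[...,0].astype(int)-10)<8)&(hsv[...,1]>150)&(Q[...,2]>120)
l=cv2.connectedComponentsWithStats(o.astype(np.uint8))
for i in range(1,l[0]):
    if l[2][i,4]>10: print(" tab",l[3][i].round(),l[2][i,4],np.nanmedian(Q[l[1]==i],0).round(1))
E
```

```text
time: 7.47
tool_pos: [539.5, 113.2, 75.1]
tcp_rot: [-180.0, -0.0, -8.7]
ft_force: [0.1, -0.6, 0.5]
finger_gap: 39.8
grip_force: 0.0
time: 8.13
tool_pos: [469.4, 124.1, 205.5]
tcp_rot: [-180.0, -0.1, -8.7]
ft_force: [-0.1, -0.3, -0.1]
finger_gap: 16.9
grip_force: 0.0
time: 8.3
tool_pos: [471.7, 123.7, 205.0]
tcp_rot: [-180.0, -0.1, -8.8]
ft_force: [-0.4, -0.7, -0.0]
finger_gap: 0.1
grip_force: 0.0
 tab [422. 186.] 79 [664.8  91.7 225.5]
 tab [353. 229.] 97 [627.7 -72.9 228.1]
```

View pics/w6.png

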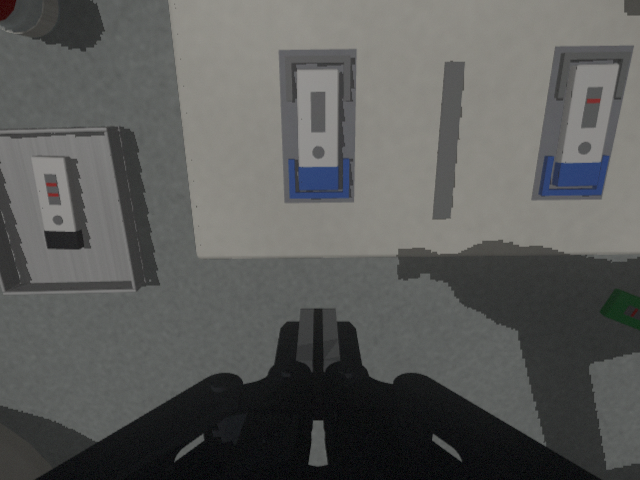

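The test lies in the left nest between its lips, blue end at the blue lips ((318,130), blue at (318,178)). The running test is unchanged and the tabs stand where they were. Next: up, over the left cover and down behind its tab.

```bash
python3 -m handwheel '[[0,0,-0.04,0,0,-0.7,0],[0,0,-0.04,0,0,0,0],[0.037,0,0,0,0,0,0],[0.037,0,0,0,0,0,0],[0.037,0,0,0,0,0,0],[0.037,0,0,0,0,0,0],[0.037,0,0,0,0,0,0],[0.037,0,0,0,0,0,0]]' && python3 -m handwheel '[[0,0,0,0,0,0,0],[0,0,0,0,0,0,0],[0,0,0.03,0,0,0,0],[0,0,0.03,0,0,0,0],[0,0,0,0,0,0,0],[0,0,0,0,0,0,0]]'
python3 - <<'E'
from h import *
for n in("scene","wrist"):
    p,d,P,C=cloud(n); 
    cv2.imwrite(f"pics/c_{n}.png",cv2.resize(p[90:290,260:560],None,fx=2,fy=2) if n=="scene" else p)
E
```

```text
time: 9.07
tool_pos: [692.8, 92.0, 283.1]
tcp_rot: [180.0, 0.1, -8.1]
ft_force: [0.6, -0.7, -0.2]
finger_gap: -0.2
grip_force: 0.0
time: 9.57
tool_pos: [688.7, 92.8, 223.0]
tcp_rot: [180.0, 0.2, -8.0]
ft_force: [-0.3, 0.9, 0.5]
finger_gap: -0.4
grip_force: 0.0
```

View pics/c_scene.png

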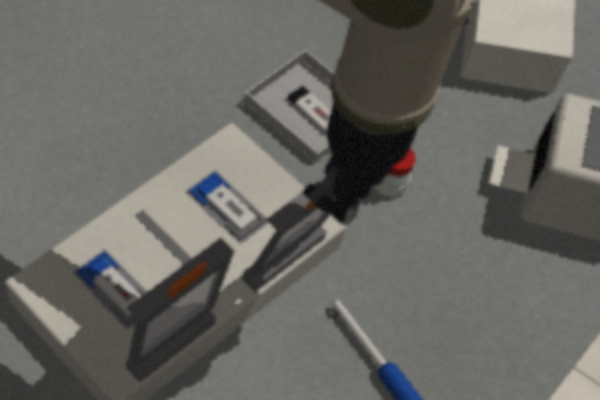

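```bash
python3 -m handwheel '[[-0.014,0,-0.001,0,0,0,0],[-0.016,0,-0.002,0,0,0,0],[-0.013,0,-0.003,0,0,0,0],[-0.018,0,0,0,0,0,0],[-0.018,0,0.0025,0,0,0,0],[-0.018,0,0.0055,0,0,0,0],[-0.017,0,0.0075,0,0,0,0],[0,0,0,0,0,0,0]]'
python3 - <<'E'
from h import *
s=r.sense(); print(s["tool_pos"],s["ft_force"])
Z,dd,Q,C2=cloud("scene"); hsv=cv2.cvtColor(Z,cv2.COLOR_BGR2HSV)
o=(abs(hsv[...,0].astype(int)-10)<8)&(hsv[...,1]>150)&(Q[...,2]>60)
l=cv2.connectedComponentsWithStats(o.astype(np.uint8))
for i in range(1,l[0]):
    if l[2][i,4]>10: print(" tab",l[3][i].round(),l[2][i,4],np.nanmedian(Q[l[1]==i],0).round(1))
cv2.imwrite("pics/c2.png",cv2.resize(Z[90:290,260:560],None,fx=2,fy=2))
E
```

```text
time: 10.33
tool_pos: [576.2, 109.4, 217.0]
tcp_rot: [-180.0, -0.1, -8.0]
ft_force: [-0.4, 1.4, -0.8]
finger_gap: 0.3
grip_force: 0.0
[576.18461565 109.36817496 216.97503322] [-0.35249799  1.41185844 -0.79223954]
 tab [381. 163.] 53 [561.4  93.4 205. ]
 tab [353. 229.] 98 [627.6 -72.3 227.8]
```

```bash
python3 -m handwheel '[[-0.016,0,0.0095,0,0,0,0],[-0.014,0,0.0115,0,0,0,0],[-0.012,0,0.013,0,0,0,0],[-0.011,0,0.015,0,0,0,0],[-0.0085,0,0.016,0,0,0,0],[-0.007,0,0.017,0,0,0,0],[-0.004,0,0.014,0,0,0,0],[0,0,0,0,0,0,0]]'
python3 -m handwheel '[[0,0,0,0,0,0,0],[0,0,0,0,0,0,0]]'
```

```text
time: 11.05
tool_pos: [505.4, 118.7, 117.9]
tcp_rot: [180.0, 0.1, -8.0]
ft_force: [-0.6, -0.0, -0.3]
finger_gap: 0.5
grip_force: 0.0
time: 11.22
tool_pos: [507.9, 118.8, 121.1]
tcp_rot: [-180.0, -0.2, -8.1]
ft_force: [0.1, 0.5, 0.0]
finger_gap: -0.3
grip_force: 0.0
```

```bash
python3 -m handwheel '[[-0.002,0,0.008,0,0,0,0],[0,0,0.007,0,0,0,0],[0,0,0.005,0,0,0,0],[0,0,0.003,0,0,0,0],[0,0,0,0,0,0,0],[0,0,0,0,0,0,0]]'
python3 -m handwheel '[[0,0,0.002,0,0,0,0],[0,0,0,0,0,0,0],[0,0,0,0,0,0,0]]'
```

```text
time: 11.72
tool_pos: [503.7, 119.0, 95.6]
tcp_rot: [180.0, 0.0, -8.0]
ft_force: [0.2, 0.4, 0.1]
finger_gap: -0.2
grip_force: 0.0
time: 11.97
tool_pos: [504.1, 119.1, 94.9]
tcp_rot: [-180.0, -0.0, -8.0]
ft_force: [-4.8, -1.0, 9.4]
finger_gap: 0.0
grip_force: 4.7
```

Contact at the stop (9 N upward, tip at 76 mm). Press slightly more, then withdraw straight up and check.

```bash
python3 -m handwheel '[[0,0,0.0015,0,0,0,0],[0,0,0,0,0,0,0],[0,0,0,0,0,0,0]]'
python3 -m handwheel '[[0,0,-0.01,0,0,0,0],[0,0,-0.03,0,0,0,0],[0,0,-0.04,0,0,0,0],[0,0,-0.04,0,0,0,0],[-0.03,0,-0.03,0,0,0,0],[-0.04,0,0,0,0,0,0],[0,0,0,0,0,0,0],[0,0,0,0,0,0,0]]'
python3 - <<'E'
from h import *
p,d,P,C=cloud("wrist"); cv2.imwrite("pics/w7.png",p)
hsv=cv2.cvtColor(p,cv2.COLOR_BGR2HSV); o=(abs(hsv[...,0].astype(int)-10)<8)&(hsv[...,1]>150)
l=cv2.connectedComponentsWithStats(o.astype(np.uint8))
for i in range(1,l[0]):
    if l[2][i,4]>100: print("tab w",l[3][i].round(),l[2][i,4],np.nanmedian(P[l[1]==i],0).round(1))
Z,dd,Q,C2=cloud("scene"); hsv=cv2.cvtColor(Z,cv2.COLOR_BGR2HSV)
o=(abs(hsv[...,0].astype(int)-10)<8)&(hsv[...,1]>150)&(Q[...,2]>50); l=cv2.connectedComponentsWithStats(o.astype(np.uint8))
for i in range(1,l[0]):
    if l[2][i,4]>10: print(" tab",l[3][i].round(),l[2][i,4],np.nanmedian(Q[l[1]==i],0).round(1))
E
```

```text
time: 12.22
tool_pos: [504.1, 119.1, 94.7]
tcp_rot: [180.0, -0.0, -8.0]
ft_force: [-11.3, -1.8, 21.3]
finger_gap: 0.1
grip_force: 10.5
time: 12.88
tool_pos: [434.0, 129.1, 242.7]
tcp_rot: [-180.0, -0.1, -8.0]
ft_force: [0.9, 0.0, 0.6]
finger_gap: -0.2
grip_force: 0.0
tab w [320. 161.] 1664 [479.9 122.   75.9]
 tab [357. 171.] 109 [480.9 120.4  76.9]
 tab [353. 229.] 97 [627.9 -72.8 227.9]
 tab [337. 458.] 1210 [ 855.7 -375.6   51.5]
```

View pics/w7.png

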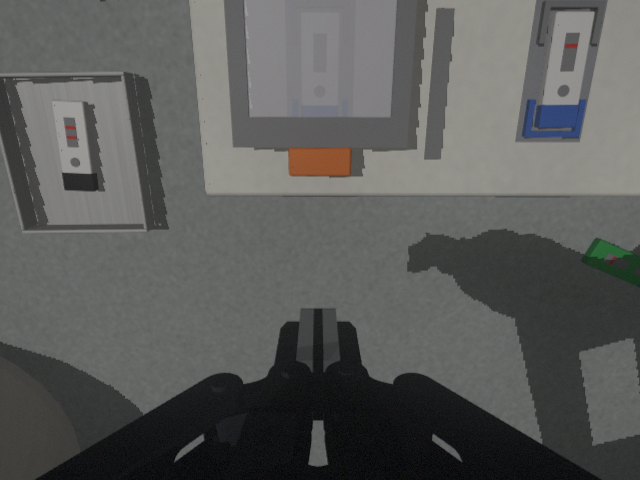

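The left cover is shut: its tab at (320,161) lies at z = 76 mm, as it should. The new test shows through the cover inside the nest, and the running test and its cover are unmoved. The arm is clear, so I'm handing in.

```bash
python3 -c "
from bench import r
print(r.hand_in())"
```

```text
the job is handed in; nothing more can be done
None
```

The new test lies in the free left nest with its blue end at the blue end, the left cover is shut and the job is handed in; the running test and its open cover showed no movement, but the hand-in returned no verdict.

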